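# Set the canvas stop: seat the thumbscrew, back off a quarter turn and hold

## Robot

A 7-joint arm with a two-finger parallel gripper is mounted at the origin on the work surface. World frame = base frame: x ahead of the robot, y to its left, z up, the work surface at z = 0. Lengths are in m, angles in rad, forces in N, time in s.
With the tool pointing down it reaches from about 0.425 to 0.925 m from the base axis. Payload 6.8 kg.
Tool frame: the origin (TCP) lies on the centre line of the jaws, within the pads' length; the fingertips stand 14 mm ahead of it and the grasp point (between the pads) lies 5 mm behind it (bot.finger_overhang is the distance from the TCP to the fingertips, in m); z points along the fingers, y is the line along which they close (so a half turn about z gives the same grasp; the last joint's range is limited). The gripper opens to 85 mm and grips with 20 to 120 N. Pads are 22 mm wide; open, the fingers measure 114 mm over their backs; the gripper's body (76 mm by 85 mm) begins 54 mm behind the grasp point. The pads swing forward as they close: fully open they stand 13 mm farther back than shut.
Start: joints at [1.158, 0.477, 0.022, 1.555, -0.011, 1.109, -0.083], TCP at [0.203, -0.644, 0.245] pointing down, gripper open.
Joint ranges: [-2.96, 2.96], [-0.34, 2.1], [-1.41, 1.46], [0.24, 2.44], [-1.37, 4.51], [0.17, 1.92], [-2.96, 2.96]. Speed limits (rad/s): [2.39, 2.39, 3.14, 3.14, 3.14, 3.14, 3.14].

## Interface

Orientations are given as a unit quaternion [w, x, y, z].
In Python, from station import bot gives the robot as it stands.
- The arm moves only by the shell command python3 -m inch 'ROWS' [OPENING] [FORCE]. ROWS is JSON, a list of rows, each a list of 4 numbers: the shift along the tool's x, y, z in m, then the turn about the tool's z in degrees. A call has 1 to 12 rows; each row shifts and turns the commanded pose from where the row before left it, along the tool's axes as they then stand; what a row does not reach is not made up. A row lasts 1/10 s, in which the tool goes at most 50 mm and 8.59 degrees, less where a joint would pass 70% of its speed; a pose out of reach is approached as far as the arm can. A call is refused whole if a number of a shift passes 0.05 or a number of a turn 8.59, either way. A call with a gripper value outside its range is refused whole. OPENING is the finger opening in m, from 0 to 0.0854, set as the call begins (- or left out, the last holds). The fingers move at their own pace and stop on an object; FORCE is the grip in N (left out, the last holds). Time passes only in rows, so rows that do not move let the fingers close. It gives the time, the measured TCP pose, the force, the opening and the grip force at its end, in the units of the state.
- bot.get_obs(): the state, without advancing time (a new reading comes with each control period).
- bot.read_camera(name): name is "scene" or "top" or "wrist"; returns a dict with "color" (480x640x3 uint8, red, green, blue), "mtx" (3x3 intrinsics, pixels), "dist_coeffs" ([k1, k2, p1, p2, k3] as OpenCV has them; the pictures are not rectified), "world_from_camera" (4x4, takes a point from camera to world coordinates); the wrist camera has in their place "hand_eye" (4x4, takes a point from camera to tool coordinates, whose origin is the TCP and whose axes are the flange's). Camera axes: x right, y up, looking along -z (the intrinsics and any distortion apply to the point x, -y, -z); pixel columns grow to the right and rows downward; lengths in m; the calibration is good to about 2 mm. A picture is of the moment at which its call begins: read the wrist's pose just before it. There is no depth.
- bot.hand_in(): hands the job in; it is judged then, once.
The state is a dict: "t": time; "q": joint angles; "joint_vel": joint speeds; "joint_torque": joint torques, N m; "eef_pos": TCP position; "tool_rot": TCP orientation; "contact_force": force on the tool from outside, world axes, zero at the start; "torque": the same for the moment, N m; "gripper_width": opening from 0.0 (shut) to 1.0 (fully open); "grasp_force": force on a finger pad.
Only numpy, scipy, OpenCV 4.12 (cv2) and the standard library are available. Lean on these libraries where they do the work, as an engineer would, in place of code of your own. Each camera call takes 0.05 s, during which the arm holds its last target. There are 200 camera calls.

## Task

By its orange thumbscrew, slide the wooden stop along its board until the small black-sided canvas is snug between the stop and the fixed fence; then turn the screw clockwise until it seats, and back it off a quarter turn so that the stop is no longer locked. Finish while still holding the thumbscrew gripped there, with the stop against the canvas, and leave the other painting things where they are.

Things in the scene. Friction and masses are not known exactly. Their poses are not given: they have to be found in the camera images.
- board: Fixed plywood board on the table, 150 mm (its x) by 360 mm (its y), 12 mm thick; origin at the centre of its underside, z up. A fixed wooden fence, 130 mm wide, 30 mm thick, its top 50 mm above the table, stands across the -y end, inner face at y = -150 mm. An aluminium slot runs along y in the middle.
- stop (a joint): Slide of the light wooden stop (120 mm along board x, 36 along y, top 51 mm above the table). 0 is its end far from the fence; it grows (m, up to 0.17) towards the fence, along board -y. Its fence-side face is at board y = 0.100 minus the value: 0.150 with the 100 mm canvas tight against the fence. Drag about 2.5 N; the seated screw locks it.
- screw (a joint): Angle (rad) of the orange thumbscrew, upright in the middle of the stop. 0 is seated, a hard stop; negative is backed off, to -3. It tightens (value grows) clockwise seen from above, with 0.03 N m, rising to about 0.11 N m over the last 0.25 rad as its foot clamps the board; let go when seated it eases back 0.1 to 0.2 rad. It does not rise noticeably.
- wing: Orange plastic grip of the thumbscrew: upright bar 44 mm long (its y), 14 mm thick (its x) on a round flange of 19 mm radius. Origin on the screw axis at the flange's underside, 52 mm above the table; flange 8 mm high, bar from 8 to 42 mm above the origin. Grip across the 14 mm, 31 mm above the origin. Seated, the bar lies along board y; a quarter turn off, across the board.
- canvas: Small loose block canvas, 100 x 100 mm, 35 mm thick, 0.25 kg, black sides and off-white face, lying on the board between fence and stop, at first askew and off the fence. Origin at the centre of its underside, z up.
- canvas_b: Bystander: a second, smaller block canvas, 90 x 70 x 30 mm, on the table. Origin at the centre of its underside.
- paint_jar: Bystander: jar with white cap and blue label, 60 mm across, 75 mm high. Origin under its centre.
- paint_can: Bystander: paint can with yellow label, 72 mm across, 90 mm high. Origin under its centre.
- rinse_cup: Bystander: white cup, 72 mm across, 85 mm high. Origin under its centre.
- brush: Bystander: paint brush lying on the table beside the board on the robot's side.
- palette_knife: Bystander: palette knife lying on the table, right of the board.
- palette: Bystander: round white plate 150 mm across, 12 mm high with dabs of dry paint, left of the board. Origin under its centre.
Mind the look-alikes: they are no part of the job. What is shaped like the canvas but purple or red is not meant.

How it is judged:
By the outcome, as a careful person would: the job done as asked, in the order asked, and still so for the second after the job is handed in, while the arm keeps its last pose, push and grip.
It also fails if it takes over 48 s, if anything falls off the work surface, if the arm or the gripper's body presses on something with over 40 N, if the wrist force passes 120 N, or if a joint passes its speed limit or range.

## Working session

There is one attempt and no reset: what is moved stays moved. The work goes in short steps, Python scripts to look and compute and a shell command to move; the robot and the scene stay as the last step left them, time stands still between calls to the robot, and variables do not carry over. Pictures are saved under pics/ and viewed, at most 10 in all, crops included, and the job is handed in when it is done.

```bash
mkdir -p pics; ls
cat > h.py <<'E'
import numpy as np, cv2
from station import bot
from scipy.spatial.transform import Rotation as R
def snap(n):
    o=bot.get_obs(); c=bot.read_camera(n); 
    if 'world_from_camera' in c: T=np.array(c['world_from_camera'])
    else:
        q=np.array(o['tool_rot']); W=np.eye(4); W[:3,:3]=R.from_quat(q[[1,2,3,0]]).as_matrix(); W[:3,3]=o['eef_pos']
        T=W@np.array(c['hand_eye'])
    return c['color'],np.array(c['mtx']),np.array(c['dist_coeffs']),T
def ray(px,K,D,T,z):
    u=cv2.undistortPoints(np.array(px,float).reshape(-1,1,2),K,D).reshape(-1,2)
    d=np.c_[u[:,0],-u[:,1],-np.ones(len(u))]@T[:3,:3].T; o=T[:3,3]
    return o+d*((z-o[2])/d[:,2])[:,None]
def save(n,im): cv2.imwrite('pics/'+n+'.png',im[:,:,::-1])
E
python3 - <<'E'
from h import *
o=bot.get_obs();print({k:np.round(v,3).tolist() for k,v in o.items()})
for n in('scene','top'):
    im,K,D,T=snap(n); save(n,im); np.savez(n,im=im,K=K,D=D,T=T)
E
```

```text
pics
{'t': 0.0, 'q': [1.158, 0.478, 0.022, 1.556, -0.012, 1.109, -0.083], 'joint_vel': [0.001, 0.0, 0.0, 0.001, 0.0, -0.001, 0.001], 'joint_torque': [-0.0, -59.645, 1.608, -28.119, 0.012, 0.01, 0.0], 'eef_pos': [0.202, -0.643, 0.244], 'tool_rot': [-0.001, 0.988, 0.152, -0.0], 'contact_force': [0.348, 0.225, 0.131], 'torque': [-0.034, -0.04, -0.03], 'grasp_force': 0.0, 'gripper_width': 0.999}
```

```bash
sleep 1; ls pics
```

```text
scene.png
top.png
```

View pics/top.png

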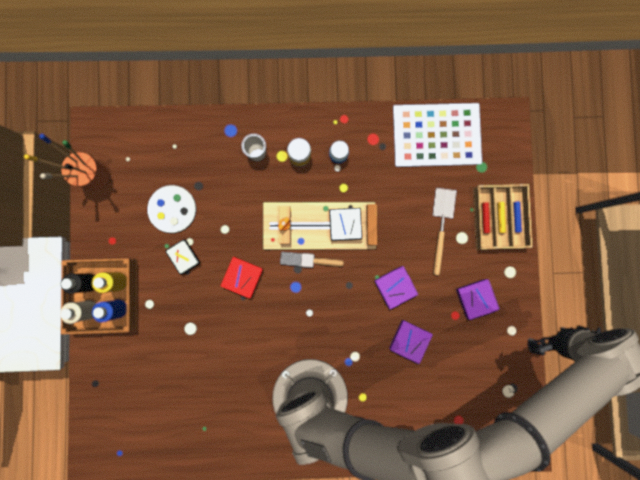

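View pics/scene.png

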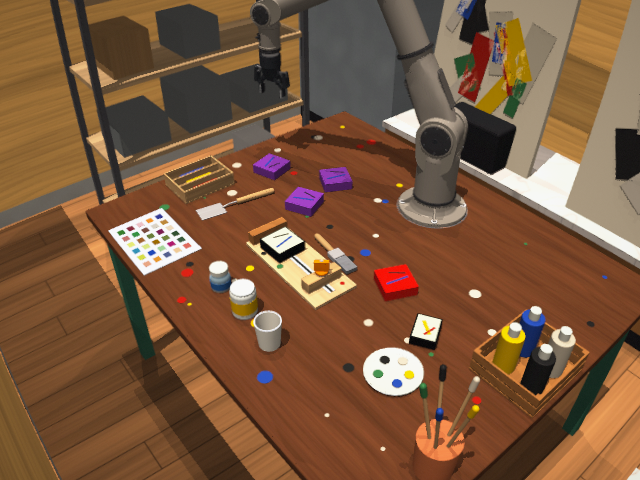

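The top view shows the board at (320,225), with the wing on the stop at (285,225), the fence at (372,225) and the off-white canvas on the board at (346,224).

Possible confusions:
- **Canvas:** canvas_b (182,257), red (242,277), purple (396,287), (478,298) and (411,341).
- **Orange:** the pot (79,168) and the fence (372,225).

I choose the canvas at (346,224) and the wing at (285,225), both on the board. I'll check the choice in one close crop.

Run:
```python
from h import *
d=np.load('top.npz'); im,K,D,T=[d[k] for k in('im','K','D','T')]
s=np.load('scene.npz')
a=cv2.resize(im[190:265,250:390],(784,420),interpolation=cv2.INTER_CUBIC)
b=cv2.resize(s['im'][210:310,235:365],(234,180),interpolation=cv2.INTER_CUBIC)
out=np.zeros((600,784,3),np.uint8); out[:420]=a; out[420:,:234]=b; save('crop',out)
# board corners at z=.012
hsv=cv2.cvtColor(im,cv2.COLOR_RGB2HSV)
m=((hsv[...,0]>15)&(hsv[...,0]<32)&(hsv[...,1]>50)&(hsv[...,2]>140)).astype(np.uint8); m[:190]=0;m[265:]=0;m[:,:250]=0;m[:,392:]=0
p=np.argwhere(m)[:,::-1]; r=cv2.minAreaRect(p.astype(np.float32)); print(r); print(ray(cv2.boxPoints(r),K,D,T,.012).round(4))
m=((hsv[...,0]<15)&(hsv[...,1]>190)&(hsv[...,2]>190)); m[:190]=0;m[265:]=0;m[:,:250]=0;m[:,310:]=0
p=np.argwhere(m)[:,::-1]; print(len(p),p.mean(0),ray([p.mean(0)],K,D,T,.09), cv2.minAreaRect(p.astype(np.float32)))
print(T[:3,3])
```

```text
((318.5, 227.0), (74.0, 111.0), 90.0)
[[ 0.6561  0.1341  0.012 ]
 [ 0.6473 -0.2244  0.012 ]
 [ 0.4082 -0.2161  0.012 ]
 [ 0.4179  0.1389  0.012 ]]
9 [278.22222222 234.88888889] [[0.50418672 0.08305429 0.09      ]] ((269.2210998535156, 244.70912170410156), (1.4136685132980347, 54.445865631103516), 43.40885925292969)
[ 0.39691875 -0.01842087  1.57810661]
```

View pics/crop.png

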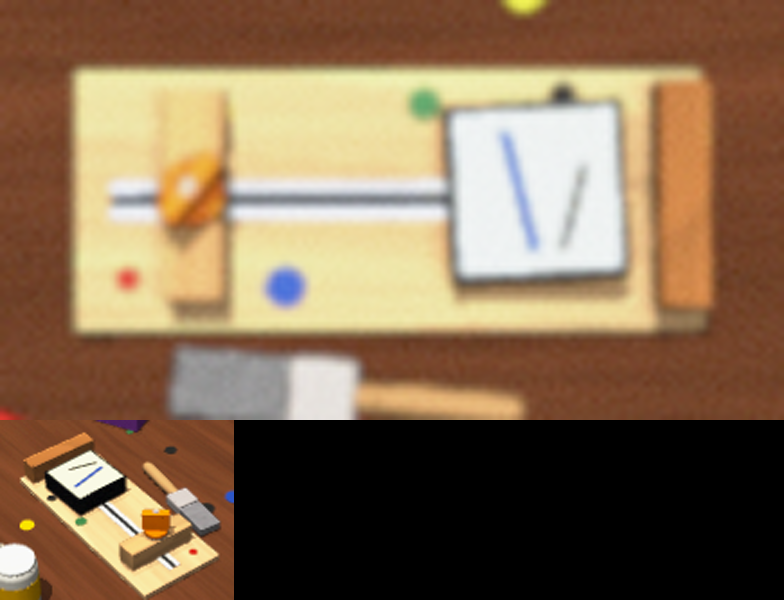

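The crop confirms it. The black-sided off-white canvas (crop 535,190) lies askew between the fence (683,195) and the stop (195,195). The orange wing is at (192,188), with its bar running from lower-left to upper-right, so the screw is roughly 45° short of seated.

Run:
```python
from h import *
d=np.load('top.npz'); K,D,T=[d[k] for k in('K','D','T')]
f=lambda p:np.array(p)/5.6+[250,190]
print(ray(f([[72,68],[72,333],[655,333],[705,68]]),K,D,T,.012).round(4))
w=ray(f([[192,188]]),K,D,T,.085)[0]; print('wing',w)
print('canvas',ray(f([[447,110],[617,102],[627,272],[460,280]]),K,D,T,.047).round(4))
print('fence',ray(f([[657,82],[657,305]]),K,D,T,.05).round(4), 'stop',ray(f([[226,92],[226,302]]),K,D,T,.051).round(4))
o=bot.get_obs();q=np.array(o['tool_rot']);M=R.from_quat(q[[1,2,3,0]]).as_matrix();print(M.round(3))
p=np.array(o['eef_pos']);v=np.array([.46,-.35,.245]);print(M.T@(v-p),M.T@(np.r_[w[:2],.2]-v))
```

```text
[[ 0.6167  0.1354  0.012 ]
 [ 0.4644  0.1384  0.012 ]
 [ 0.4554 -0.1951  0.012 ]
 [ 0.6076 -0.2291  0.012 ]]
wing [0.53881277 0.06410069 0.085     ]
canvas [[ 0.5828 -0.0781  0.047 ]
 [ 0.5849 -0.1741  0.047 ]
 [ 0.4888 -0.1766  0.047 ]
 [ 0.4868 -0.0827  0.047 ]]
fence [[ 0.5953 -0.1967  0.05  ]
 [ 0.4697 -0.1925  0.05  ]] stop [[0.5956 0.0457 0.051 ]
 [0.4777 0.0485 0.051 ]]
[[ 0.954  0.3   -0.001]
 [ 0.3   -0.954  0.002]
 [-0.    -0.002 -1.   ]]
[ 3.33775872e-01 -2.02569050e-01 -3.09666567e-04] [ 0.1994633  -0.37128186  0.04560705]
```

```bash
python3 -m inch '[[0.037,-0.0225,0,0],[0.037,-0.0225,0,0],[0.037,-0.0225,0,0],[0.037,-0.0225,0,0],[0.037,-0.0225,0,0],[0.037,-0.0225,0,0],[0.037,-0.0225,0,0],[0.037,-0.0225,0,0],[0.037,-0.0225,0,0],[0,0,0,0]]' 0.085; python3 -m inch '[[0.02,-0.037,0,0],[0.02,-0.037,0,0],[0.02,-0.037,0,0],[0.02,-0.037,0,0],[0.02,-0.037,0,0],[0.02,-0.037,0,0],[0.02,-0.037,0,0],[0.02,-0.037,0,0],[0.02,-0.037,0,0],[0.02,-0.037,0,0],[0,0,0,0]]'
```

```text
t: 1.1
eef_pos: [0.4644, -0.344, 0.2451]
tool_rot: [-0.001, 0.988, 0.157, 0.001]
contact_force: [0.3, 0.6, 0.6]
gripper_width: 0.996
grasp_force: 0.0
t: 2.2
eef_pos: [0.5393, 0.069, 0.2454]
tool_rot: [-0.002, 0.988, 0.156, 0.001]
contact_force: [-0.3, 0.3, -0.4]
gripper_width: 0.994
grasp_force: 0.0
```

Now turn counter-clockwise by about 120° and look from close by.

```bash
python3 -m inch '[[0,0,0,-8.5],[0,0,0,-8.5],[0,0,0,-8.5],[0,0,0,-8.5],[0,0,0,-8.5],[0,0,0,-8.5],[0,0,0,-8.5],[0,0,0,-8.5],[0,0,0,-8.5],[0,0,0,-8.5],[0,0,0,-8.5],[0,0,0,-8.5]]'; python3 -m inch '[[0,0,0,-8.5],[0,0,0,-8.5],[0,0,0,0],[0,0,0,0]]'
python3 - <<'E'
from h import *
print(np.round(bot.get_obs()['q'],2)); im,K,D,T=snap('wrist'); save('w1',im); np.savez('w1',im=im,K=K,D=D,T=T); print(T.round(3))
E
```

```text
t: 3.4
eef_pos: [0.539, 0.0611, 0.2449]
tool_rot: [-0.0, 0.502, 0.865, -0.0]
contact_force: [-0.0, 0.2, -0.1]
gripper_width: 0.996
grasp_force: 0.0
t: 3.8
eef_pos: [0.5391, 0.0614, 0.245]
tool_rot: [-0.0, 0.373, 0.928, -0.0]
contact_force: [0.1, -0.5, -0.5]
gripper_width: 0.995
grasp_force: 0.0
[ 0.35  0.34 -0.71  1.84  0.26  1.06  0.35]
[[ 0.691 -0.683 -0.235  0.48 ]
 [ 0.722  0.654  0.225  0.12 ]
 [-0.    -0.325  0.946  0.374]
 [ 0.     0.     0.     1.   ]]
```

View pics/w1.png

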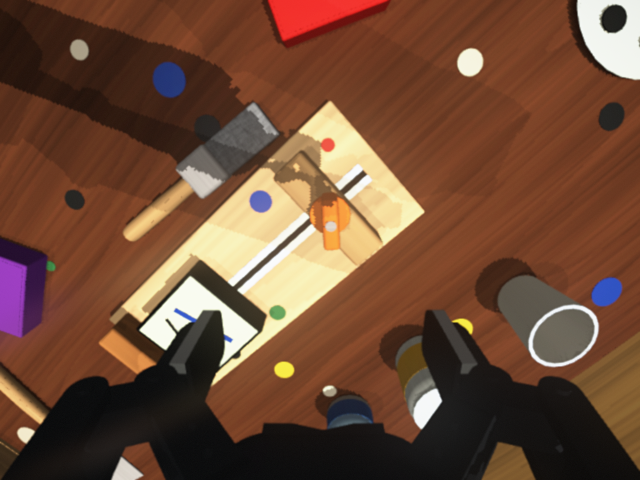

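The wrist view shows the wing at about (331,222). Its bar stands nearly vertical in the image, so it is almost along tool x. Next I'll measure it.

Run:
```python
from h import *
d=np.load('w1.npz'); im,K,D,T=[d[k] for k in('im','K','D','T')]
hsv=cv2.cvtColor(im,cv2.COLOR_RGB2HSV)[170:270,290:380]
m=((hsv[...,0]<20)&(hsv[...,1]>190)&(hsv[...,2]>120)); print(m.sum())
ys,xs=np.nonzero(m); print(xs.min()+290,xs.max()+290,ys.min()+170,ys.max()+170)
v=hsv[...,2].astype(int); 
print(np.percentile(v[m],[10,50,90]))
c=np.zeros((480,640,3),np.uint8)
for z in (.06,.094):
  print(z,ray([[331,228],[(xs.min()+xs.max())/2+290,ys.min()+170],[(xs.min()+xs.max())/2+290,ys.max()+170]],K,D,T,z).round(4))
save('w1c',cv2.resize(im[170:270,280:400],(720,600),interpolation=cv2.INTER_CUBIC))
```

```text
310
311 347 197 248
[216.9 242.  248. ]
0.06 [[0.5541 0.0586 0.06  ]
 [0.5316 0.0773 0.06  ]
 [0.5671 0.0438 0.06  ]]
0.094 [[0.546  0.0652 0.094 ]
 [0.526  0.0819 0.094 ]
 [0.5576 0.052  0.094 ]]
```

View pics/w1c.png

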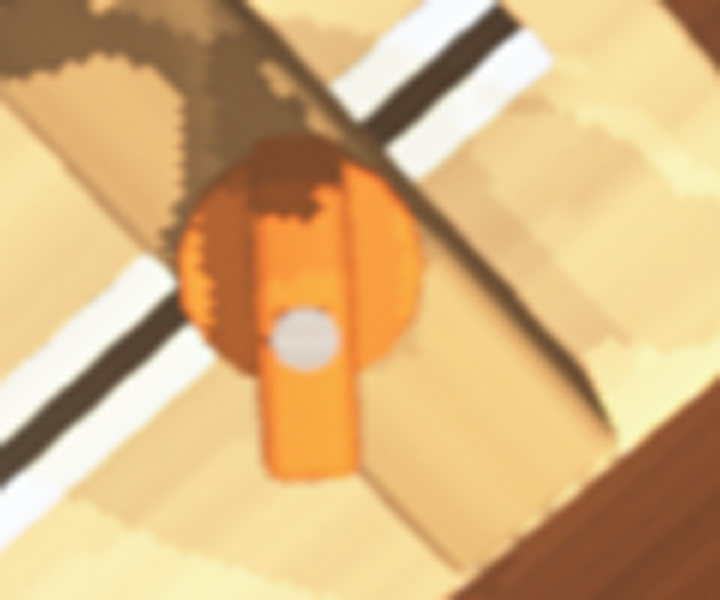

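The bar's side edges run from (297,175) to (311,474) in the crop. The white screw cap at (306,338) marks the axis.

Run:
```python
from h import *
d=np.load('w1.npz'); K,D,T=[d[k] for k in('K','D','T')]
f=lambda p:np.array(p)/6+[280,170]
P=ray(f([[297,175],[311,474],[306,338]]),K,D,T,.094); v=P[1]-P[0]; print(P.round(4),np.degrees(np.arctan2(v[1],v[0])),np.linalg.norm(v))
S=ray(f([[0,90],[460,570],[240,5],[612,432]]),K,D,T,.051)
for a,b in((0,1),(2,3)): v=S[b]-S[a]; print(S[a],S[b],np.degrees(np.arctan2(v[1],v[0])))
o=bot.get_obs();q=np.array(o['tool_rot']);M=R.from_quat(q[[1,2,3,0]]).as_matrix();print(np.degrees(np.arctan2(M[1,0],M[0,0])))
print(M.T@(np.r_[P[2][:2],.078]-o['eef_pos']))
```

```text
[[0.5276 0.081  0.094 ]
 [0.5599 0.0531 0.094 ]
 [0.545  0.0662 0.094 ]] -40.76463214446622 0.04272609320794842
[0.49396694 0.05139528 0.051     ] [0.60146687 0.04902306 0.051     ] -1.2641497676493076
[0.51003163 0.08676793 0.051     ] [0.60051594 0.08280262 0.051     ] -2.509281205045455
136.223465283944
[-0.00105443  0.0074736   0.16710789]
```

```bash
python3 -m inch '[[0,0.007,0.03,-3],[0,0,0.04,0],[0,0,0.04,0],[0,0,0.03,0],[0,0,0.015,0],[0,0,0.01,0],[0,0,0,0]]' 0.05; python3 -m inch '[[0,0,0,0],[0,0,0,0],[0,0,0,0],[0,0,0,0],[0,0,0,0],[0,0,0,0]]' 0 60; python3 -c "
from h import *
o=bot.get_obs();print(o['torque'],o['q'])"
```

```text
t: 4.55
eef_pos: [0.544, 0.0672, 0.08]
tool_rot: [-0.0, 0.347, 0.938, -0.0]
contact_force: [-0.7, -0.4, 0.8]
gripper_width: 0.586
grasp_force: 0.0
t: 5.15
eef_pos: [0.5444, 0.067, 0.0816]
tool_rot: [0.001, 0.347, 0.938, -0.0]
contact_force: [-2.3, -1.3, 6.0]
gripper_width: 0.15
grasp_force: 60.2
[-0.20506662  0.51899168 -0.02123133] [ 0.24379152  0.56236438 -0.6161276   1.95732343  0.46335231  0.76360939
  0.22083311]
```

```bash
python3 -m inch '[[0,0,-0.001,0],[-0.0063,-0.0078,0,0],[-0.0063,-0.0078,0,0],[-0.0063,-0.0078,0,0],[-0.0063,-0.0078,0,0],[0,0,0,0]]'; python3 -c "
from h import *
o=bot.get_obs();print(o['torque'],o['q'])"
```

```text
t: 5.75
eef_pos: [0.5433, 0.0242, 0.0816]
tool_rot: [0.001, 0.348, 0.938, -0.001]
contact_force: [0.8, -2.5, 2.5]
gripper_width: 0.154
grasp_force: 61.0
[-0.48775763 -0.25353136  0.02458689] [ 0.31992332  0.55567733 -0.61320129  1.96770708  0.46022189  0.75874843
  0.29585526]
```

```bash
python3 -m inch '[[-0.0063,-0.0078,0,0],[-0.0063,-0.0078,0,0],[-0.0063,-0.0078,0,0],[-0.0063,-0.0078,0,0],[-0.0063,-0.0078,0,0],[-0.0063,-0.0078,0,0],[-0.0063,-0.0078,0,0],[0,0,0,0]]'; python3 -m inch '[[-0.0032,-0.0039,0,0],[-0.0032,-0.0039,0,0],[-0.0032,-0.0039,0,0],[-0.0032,-0.0039,0,0],[0,0,0,0],[0,0,0,0]]';python3 - <<'E'
from h import *
im,K,D,T=snap('top'); save('t2',cv2.resize(im[190:265,250:390],(784,420),interpolation=cv2.INTER_CUBIC))
im,K,D,T=snap('scene'); save('s2',cv2.resize(im[205:305,235:365],(780,600),interpolation=cv2.INTER_CUBIC))
E
```

```text
t: 6.55
eef_pos: [0.5416, -0.0459, 0.0816]
tool_rot: [0.001, 0.348, 0.938, -0.001]
contact_force: [3.4, -3.3, 4.8]
gripper_width: 0.153
grasp_force: 61.2
t: 7.15
eef_pos: [0.5411, -0.0638, 0.0816]
tool_rot: [0.001, 0.347, 0.938, -0.0]
contact_force: [4.7, -0.8, 4.5]
gripper_width: 0.154
grasp_force: 61.1
```

View pics/s2.png

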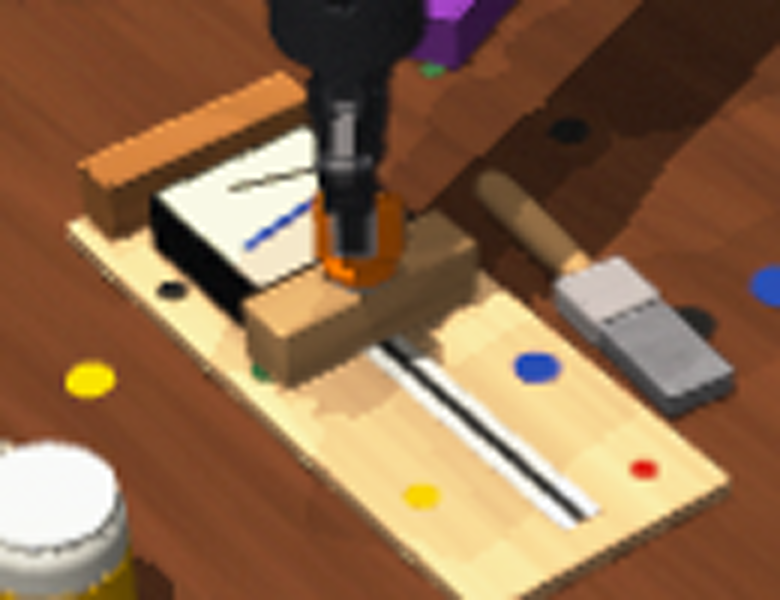

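The stop (360,300 in the crop) has reached the canvas, and a small gap to the fence remains at (150,195). I'll keep going in fine steps.

```bash
python3 -m inch '[[-0.0026,-0.0016,0,0],[-0.0019,-0.0023,0,0],[-0.0019,-0.0023,0,0],[0,0,0,0],[0,0,0,0]]'; python3 -m inch '[[-0.0013,-0.0016,0,0],[0,0,0,0],[-0.0013,-0.0016,0,0],[0,0,0,0],[0,0,0,0]]'
```

```text
t: 7.75
eef_pos: [0.5411, -0.0716, 0.0816]
tool_rot: [-0.0, 0.346, 0.938, -0.0]
contact_force: [2.5, 2.6, 8.0]
gripper_width: 0.149
grasp_force: 61.7
t: 8.25
eef_pos: [0.541, -0.0753, 0.0816]
tool_rot: [-0.0, 0.346, 0.938, 0.0]
contact_force: [2.4, 3.6, 7.2]
gripper_width: 0.149
grasp_force: 61.6
```

```bash
python3 -m inch '[[-0.0013,-0.0016,0,0],[0,0,0,0],[0,0,0,0]]'; python3 -m inch '[[-0.0013,-0.0016,0,0],[0,0,0,0],[0,0,0,0]]'; python3 -m inch '[[-0.0013,-0.0016,0,0],[0,0,0,0],[0,0,0,0]]'
```

```text
t: 8.55
eef_pos: [0.541, -0.0773, 0.0816]
tool_rot: [-0.0, 0.346, 0.938, 0.0]
contact_force: [2.3, 3.0, 8.2]
gripper_width: 0.147
grasp_force: 61.6
t: 8.85
eef_pos: [0.541, -0.0781, 0.0816]
tool_rot: [-0.0, 0.346, 0.938, 0.001]
contact_force: [2.2, 5.4, 7.6]
gripper_width: 0.151
grasp_force: 61.6
t: 9.15
eef_pos: [0.5409, -0.0782, 0.0816]
tool_rot: [-0.001, 0.345, 0.939, 0.002]
contact_force: [1.8, 10.2, 7.2]
gripper_width: 0.152
grasp_force: 61.6
```

Snug: the motion stopped at y = -0.078 and the push rose to 10 N. Now turn the screw clockwise.

```bash
python3 -m inch '[[0,0,0,6],[0,0,0,6],[0,0,0,6],[0,0,0,6],[0,0,0,6],[0,0,0,0]]'; python3 -c "
from h import *
o=bot.get_obs();print(o['torque'])";  python3 -m inch '[[0,0,0,4],[0,0,0,4],[0,0,0,4],[0,0,0,4],[0,0,0,0],[0,0,0,0]]'; python3 -c "
from h import *
o=bot.get_obs();print(o['torque'],o['q'])"
```

```text
t: 9.75
eef_pos: [0.5403, -0.0786, 0.0815]
tool_rot: [-0.002, 0.577, 0.816, 0.001]
contact_force: [-0.5, 9.2, 9.8]
gripper_width: 0.153
grasp_force: 61.8
[ 1.94070532 -0.14049437 -0.06186105]
t: 10.35
eef_pos: [0.5399, -0.0788, 0.0816]
tool_rot: [-0.002, 0.684, 0.729, 0.0]
contact_force: [-0.9, 9.9, 10.5]
gripper_width: 0.155
grasp_force: 62.1
[ 1.86394708  0.13804582 -0.00472663] [ 0.36104831  0.51764201 -0.41624759  1.97133919  0.30503033  0.71582924
 -0.17623027]
```

```bash
cat > tq.py <<'E'
from h import *
o=bot.get_obs();q=o['tool_rot'];print('yaw',round(2*np.degrees(np.arctan2(q[2],q[1])),2),'tz',np.round(o['torque'],3),'q7',round(o['q'][6],3))
E
for i in 1; do python3 -m inch '[[0,0,0,2],[0,0,0,0],[0,0,0,0]]' |grep force; python3 tq.py; python3 -m inch '[[0,0,0,2],[0,0,0,0],[0,0,0,0]]'|grep force; python3 tq.py; python3 -m inch '[[0,0,0,2],[0,0,0,0],[0,0,0,0]]'|grep force; python3 tq.py;  python3 -m inch '[[0,0,0,2],[0,0,0,0],[0,0,0,0]]'|grep force; python3 tq.py; done
```

```text
contact_force: [-1.0, 9.2, 11.5]
grasp_force: 62.2
yaw 91.62 tz [ 1.914  0.23  -0.015] q7 -0.206
contact_force: [-1.0, 9.2, 12.0]
grasp_force: 62.2
yaw 89.62 tz [1.916 0.254 0.025] q7 -0.235
contact_force: [-2.3, 9.9, 11.3]
grasp_force: 62.4
yaw 87.7 tz [1.877 0.235 0.435] q7 -0.264
contact_force: [-2.2, 8.2, 11.4]
grasp_force: 65.7
yaw 85.85 tz [1.629 0.309 1.22 ] q7 -0.292
```

The torque rose steeply from yaw 88° (0.43, then 1.2 N m), so the screw is seated against its hard stop. Now back off about 92°, which is a quarter turn plus the wind-up.

```bash
python3 -m inch '[[0,0,0,-8],[0,0,0,-8],[0,0,0,-8],[0,0,0,-8],[0,0,0,-8],[0,0,0,-8],[0,0,0,-8],[0,0,0,-8],[0,0,0,-8],[0,0,0,-8],[0,0,0,0],[0,0,0,0]]'; python3 tq.py; python3 -m inch '[[0,0,0,-6],[0,0,0,-6],[0,0,0,0],[0,0,0,0]]'; python3 tq.py
```

```text
t: 12.75
eef_pos: [0.5412, -0.0776, 0.0816]
tool_rot: [0.0, 0.125, 0.992, 0.003]
contact_force: [2.9, 11.5, 5.7]
gripper_width: 0.15
grasp_force: 61.5
yaw 165.69 tz [ 2.437 -0.73   0.015] q7 0.889
t: 13.15
eef_pos: [0.5413, -0.0773, 0.0816]
tool_rot: [0.0, 0.02, 1.0, 0.003]
contact_force: [2.8, 10.8, 4.3]
gripper_width: 0.152
grasp_force: 61.4
yaw 177.71 tz [ 2.561 -0.768  0.039] q7 1.067
```

Run:
```python
from h import *
im,K,D,T=snap('scene'); save('s3',cv2.resize(im[205:305,235:365],(780,600),interpolation=cv2.INTER_CUBIC))
im,K,D,T=snap('wrist'); save('w3',im)
```

```text
(no output)
```

View pics/s3.png

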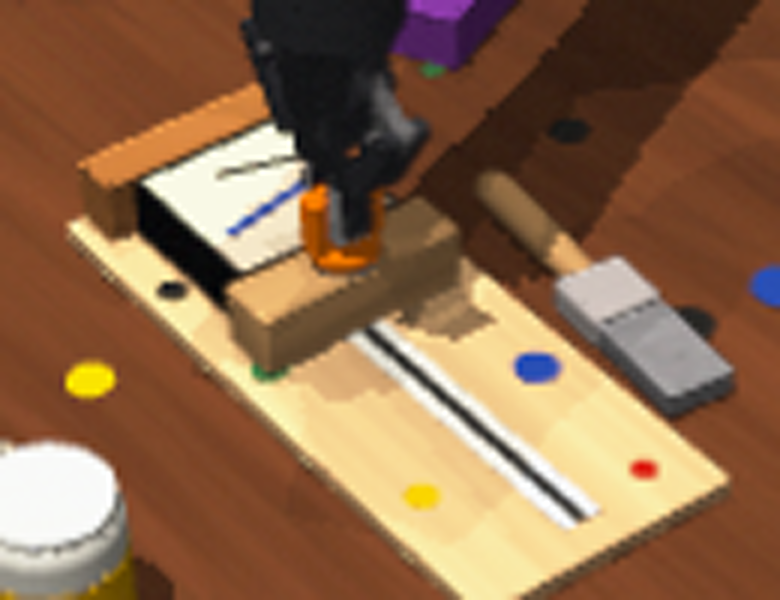

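View pics/w3.png

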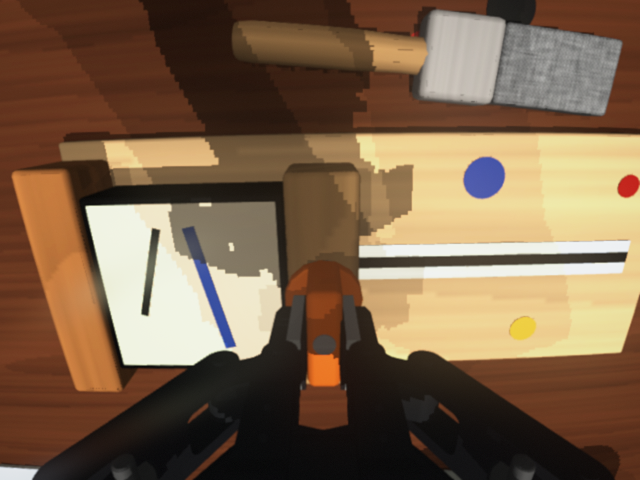

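The scene crop shows the canvas (210,200) flush with the fence (110,190) and with the stop (330,280). The wrist view shows the stop's face touching the canvas at column 285, and the bar gripped across the board at (323,320). Nothing else has moved, so I'm handing in.

```bash
python3 -c "
from station import bot
print(bot.hand_in())"
```

```text
the job is handed in; nothing more can be done
None
```

I slid the stop until the canvas was snug against the fence, seated the screw and backed it off a quarter turn, then handed in with the thumbscrew still gripped and about 11 N of push holding the stop on the canvas; the hand-in returned no verdict.

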